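# Knock the stuck density block out of its sleeve

## Task

The last block of the density set is stuck fast up inside its clear square storage sleeve, which stands mouth down on the table. Keep hold of the sleeve, rap its mouth on the floor of the red tray as often as it takes until the block drops out there, and leave the block on the tray. Then stand the empty sleeve, still mouth down, on the table clear of the tray, and do not disturb the two other blocks, the jar or the cups.

Things in the scene. Friction and masses are not known exactly. Their poses are not given: they have to be found in the camera images.
- sleeve_mid (a point): Centre (half-way up) of the loose clear plastic square sleeve: 50 x 50 mm outside, 100 mm tall, 3 mm walls, 8 mm black cap closing the top, open at the bottom; 0.15 kg. It stands mouth down, the block stuck inside. z points up to the cap, x and y are square to the four plain outer faces. Grip it firmly (some 100 N) close under the cap, as raps push it up between the fingers.
- block_mid (a point): Centre of the loose brass block, 36 x 36 mm, 50 mm tall, about 0.42 kg, z up; stuck upright in the sleeve, at the start some 12 mm above the sleeve's centre. Once free it drops the last 23 to 27 mm to whatever the sleeve stands on, is loose in the sleeve (4 mm clear on every side) and stays standing when the sleeve is lifted straight off.
- socket (a point): Centre of the gripping zone inside the sleeve, 33 mm above the sleeve's centre: a grey fixed rib and a grey sprung leaf, 16 mm tall, that hold the block's top 10 to 14 mm. Their friction is about 2 to 3 times the block's weight: it stays put while carried smoothly, and slips down 1 to 10 mm at each sharp rap (struck at 0.2 to 0.5 m/s).
- tray: Red plastic tray fixed to the table, 300 x 300 mm, rim 14 mm high and 4 mm thick, flat floor 4 mm above the table. Origin: centre of its underside. The two other blocks stand in its far part (near its x = +90 mm); the rest of its floor is bare.
- block_alu_mid (a point): Centre of the aluminium block, 36 x 36 x 50 mm, loose, standing on the tray; a bystander.
- block_steel_mid (a point): Centre of the dark steel block, 36 x 36 x 50 mm, loose, standing on the tray; a bystander.
- cup: Loose blue plastic cup, 84 mm wide at the rim, 95 mm tall, origin at the centre of its base; a bystander.
- jar: Loose closed glass jar, 72 mm wide, 100 mm tall; origin at the centre of its base; a bystander.
- tumbler: Loose white plastic cup, 84 mm wide at the rim, 85 mm tall; origin at the centre of its base; a bystander.
There are look-alikes about, which are no part of the job. There is more than one size of the part that bears sleeve_mid; the job needs the middle-sized.

How it is judged:
By the outcome, as a careful person would: the job done as asked, in the order asked, and still so for the second after the job is handed in, with the robot touching nothing.
It also fails if it takes over 51 s, if anything falls off the work surface, if the arm or the gripper's body presses on something with over 40 N, if the wrist force passes 120 N, or if a joint passes its speed limit or range.

## Robot

A 6-joint arm with a two-finger parallel gripper is mounted at the origin on the work surface. World frame = base frame: x ahead of the robot, y to its left, z up, the work surface at z = 0. Lengths are in mm, angles in degrees, forces in N, time in s.
With the tool pointing down it reaches from about 350 to 850 mm from the base axis. Payload 8.1 kg.
Tool frame: the origin (TCP) lies midway between the tips of the shut fingers; the grasp point (between the pads) lies 19 mm behind it; z points along the fingers, y is the direction in which the jaws open and shut (so a half turn about z gives the same grasp; the last joint's range is limited). The gripper opens to 85 mm and grips with 20 to 120 N. Pads are 22 mm wide; open, the fingers measure 114 mm over their backs; the gripper's body (76 mm by 85 mm) begins 54 mm behind the grasp point. The pads swing forward as they close: fully open they stand 13 mm farther back than shut.
Start: joints at [-70.955, 7.471, 85.268, -0, 87.261, -4.893], TCP at [243.47, -548.386, 231.292] pointing down, gripper open.
Joint ranges: [-169.43, 169.43], [-51.17, 129.36], [1.28, 143.12], [-76.62, 256.62], [0, 156.53], [-152.29, 152.29]. Speed limits (degrees/s): [136.94, 136.94, 159.86, 180, 180, 180].

## Interface

Orientations are given as [roll, pitch, yaw] about the fixed x, y, z axes, in that order (R = Rz(yaw) Ry(pitch) Rx(roll)).
In Python, from bench import telemetry, snapshot, camera_params, job gives the robot as it stands. The module is installed in compiled form; this text tells all that it offers.
- The arm moves only by the shell command python3 -m jog 'ROWS' [FORCE]. ROWS is JSON, a list that holds one entry, the list of rows, each a list of 7 numbers: the shift along the tool's x, y, z in units of 50 mm (1.0 is 50 mm), then the turn, a rotation vector about the tool's x, y, z in units of 2 pi rad (1.0 is 2 pi rad), then the opening, from 0 (shut) to 1 (fully open). In form: [[[dx, dy, dz, rx, ry, rz, claw], ...]]. A call has 1 to 12 rows; each row shifts and turns the commanded pose from where the row before left it, along the tool's axes as they then stand; what a row does not reach is not made up. A row lasts 1/8 s, in which the tool goes at most 62.5 mm and 10.7 degrees, less where a joint would pass 70% of its speed; a pose out of reach is approached as far as the arm can. A call with a number of a shift or a turn outside -1 to 1 is refused whole. A call with a gripper value outside its range is refused whole. The fingers move at their own pace and stop on an object; FORCE is the grip in N (left out, the last holds). Time passes only in rows, so rows that do not move let the fingers close. It gives the time, the measured TCP pose, the force and the opening at its end, in the units of the state.
- telemetry.sense(): the state, without advancing time (a new reading comes with each control period).
- snapshot(name): name is "side" or "top"; returns (picture, depth): 480x640x3 uint8, red, green, blue; 480x640 float32, mm along the optical axis (not along the pixel's ray), 0 where there is no reading.
- camera_params(name): a dict with "K" (3x3 intrinsics, pixels), "D" ([k1, k2, p1, p2, k3] as OpenCV has them; the pictures are not rectified), "extrinsics" (4x4, takes a point from camera to world coordinates). Camera axes: x right, y down, z forward; pixel columns grow to the right and rows downward; lengths in mm; the calibration is good to about 2 mm. A picture is of the moment at which its call begins. camera_params takes no time and is no camera call.
- job.hand_in(): hands the job in, once; it reports no verdict.
The state is a dict: "time": time; "joint_pos": joint angles; "qd": joint speeds; "joint_efforts": joint torques, N m; "tool_pos": TCP position; "tcp_rot": TCP orientation; "ft_force": force on the tool from outside, world axes, zero at the start; "wrist_torque": the same for the moment, N m; "finger_gap": finger opening in mm.
Only numpy, scipy, OpenCV 4.12 (cv2) and the standard library are available. Lean on these libraries where they do the work, as an engineer would, in place of code of your own. Each camera call takes 0.05 s, during which the arm holds its last target. There are 200 camera calls.

## Working session

There is one attempt and no reset: what is moved stays moved. The work goes in short steps, Python scripts to look and compute and a shell command to move; the robot and the scene stay as the last step left them, time stands still between calls to the robot, and variables do not carry over. Pictures are saved under pics/ and viewed, about 8 in all and at most 12, crops included, and the job is handed in when it is done.

```bash
mkdir -p pics; cat > h.py <<'E'
import numpy as np,cv2
from bench import telemetry,snapshot,camera_params,job
def snap(n,f=None):
    p,d=snapshot(n)
    if f: cv2.imwrite('pics/'+f,cv2.cvtColor(p,cv2.COLOR_RGB2BGR))
    np.savez(''+n+'.npz',p=p,d=d); return p,d
def ray(n,uv):
    c=camera_params(n);K=np.array(c['K'],float);D=np.array(c['D'],float);E=np.array(c['extrinsics'])
    q=cv2.undistortPoints(np.array(uv,float).reshape(-1,1,2),K,D).reshape(-1,2)
    return E[:3,3],np.c_[q,np.ones(len(q))]@E[:3,:3].T
def onz(n,uv,z):
    o,r=ray(n,uv); return o+r*((z-o[2])/r[:,2])[:,None]
def proj(n,P):
    c=camera_params(n);E=np.linalg.inv(np.array(c['extrinsics']))
    return cv2.projectPoints(np.array(P,float).reshape(-1,3),cv2.Rodrigues(E[:3,:3])[0],E[:3,3],np.array(c['K'],float),np.array(c['D'],float))[0].reshape(-1,2)
E
python3 - <<'E'
from h import *
for n in('top','side'):
    snap(n,n+'0.png'); print(n,np.array(camera_params(n)['extrinsics']).round(2).tolist())
print(telemetry.sense())
E
```

```text
top [[-0.01, -0.99, 0.12, 466.25], [-1.0, 0.0, -0.02, 26.61], [0.02, -0.12, -0.99, 1269.38], [0.0, 0.0, 0.0, 1.0]]
side [[-1.0, 0.0, 0.03, 562.85], [-0.02, 0.49, -0.87, 1047.54], [-0.01, -0.87, -0.49, 673.64], [0.0, 0.0, 0.0, 1.0]]
{'time': 0.1, 'joint_pos': array([-7.09560644e+01,  7.51255437e+00,  8.53244779e+01,  1.57622999e-04,
        8.72617740e+01, -4.89402142e+00]), 'qd': array([ 0.03018473, -0.03918827, -0.23243187,  0.07466371,  0.05066151,
        0.09519851]), 'joint_efforts': array([ 2.93590265e-04, -5.70954323e+01, -5.01940370e+01, -2.93131798e-04,
        8.22304428e-03, -8.56965835e-05]), 'tool_pos': array([ 243.29393809, -547.90348746,  230.31706385]), 'tcp_rot': array([-1.79901567e+02, -8.58630477e-03,  2.39379420e+01]), 'ft_force': array([ 0.74327153,  0.57201816, -0.22872354]), 'wrist_torque': array([-0.04991255, -0.07165601, -0.00700073]), 'finger_gap': 85.75509519711854}
```

View pics/top0.png

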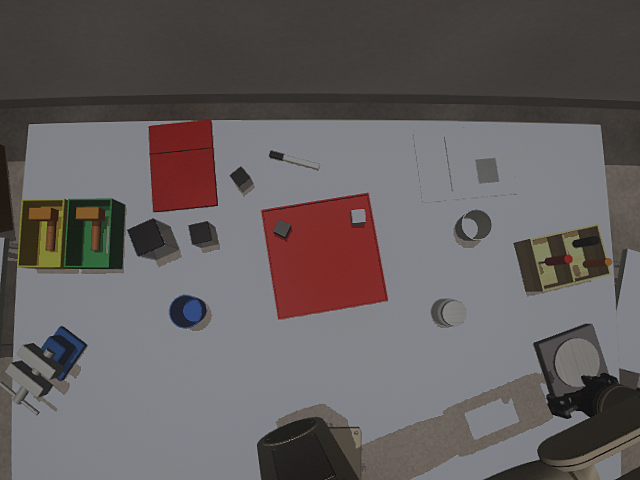

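View pics/side0.png

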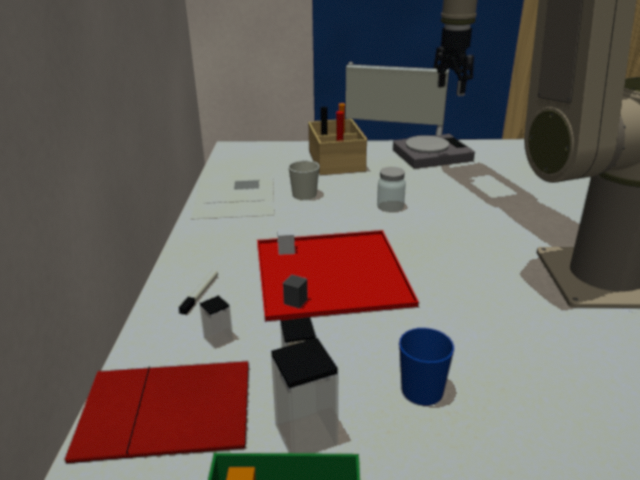

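The top view shows three black-capped sleeves: (241,178), small; (203,233), medium; (147,237), large. The tray is at (325,255), and the red folder at (183,165) is a look-alike. In the side view the medium sleeve (297,328) is partly hidden behind the large one.

```bash
python3 - <<'E'
from h import *
z=np.load('top.npz');p,d=z['p'],z['d']
cv2.imwrite('pics/c1.png',cv2.resize(cv2.cvtColor(p[150:280,120:390],cv2.COLOR_RGB2BGR),None,fx=2.9,fy=2.9,interpolation=cv2.INTER_CUBIC))
c=camera_params('top');E=np.array(c['extrinsics'])
def world(u,v):
    o,r=ray('top',np.c_[u,v]); return o+r*d[v,u][:,None]
vv,uu=np.mgrid[0:480,0:640];W=world(uu.ravel(),vv.ravel()).reshape(480,640,3)
m=((p.max(2)<75)&(W[...,2]>30)).astype(np.uint8)
def rect(mm,z,name):
    cs,_=cv2.findContours(mm,cv2.RETR_EXTERNAL,cv2.CHAIN_APPROX_NONE)
    for k in cs:
        if cv2.contourArea(k)<60: continue
        x,y,w,h=cv2.boundingRect(k)
        if x+w>400 or x<110 or y<140 or y+h>330: continue
        zz=np.median(W[y:y+h,x:x+w,2][mm[y:y+h,x:x+w]>0]) if z is None else z
        P=onz('top',k.reshape(-1,2),zz)[:,:2].astype(np.float32)
        print(name,(x,y,w,h),round(float(zz)),[np.round(q,1) for q in cv2.minAreaRect(P)])
rect(m,None,'dark')
r=((p[...,0]>110)&(p[...,1]<60)).astype(np.uint8); r=cv2.morphologyEx(r,cv2.MORPH_CLOSE,np.ones((5,5)))
rect(r,14,'red')
for a in range(222,246,3): print(W[a,188:222:3,2].round().astype(int))
for uv,n in(((188,311),'cup'),((473,226),'tumbler'),((452,313),'jar'),((283,229),'steel'),((358,216),'alu')):
    print(n,W[uv[1],uv[0]].round(),onz('top',[uv],90 if n not in('steel','alu') else 54).round())
E
```

```text
dark (170, 296, 25, 31) 63 [array([417.5, 353.7]), array([77.8, 58. ]), np.float64(7.8)]
dark (273, 221, 18, 17) 53 [array([633.3,  95.7]), array([36.6, 35.5]), np.float64(63.2)]
dark (189, 221, 27, 26) 99 [array([614. , 296.3]), array([61.3, 61.2]), np.float64(12.9)]
dark (128, 219, 49, 40) 141 [array([596.9, 411.3]), array([93.6, 96.8]), np.float64(23.2)]
dark (230, 167, 22, 23) 77 [array([764.6, 203.1]), array([50.9, 39. ]), np.float64(39.7)]
red (262, 193, 126, 126) 14 [array([567.2, -14.7]), array([299. , 297.2]), np.float64(9.2)]
[  2  -3   1   3   2 101  96  -3   0  -2  -6  -3]
[ 99 102  98  97  99 100 103  80  40  -3  -3   2]
[102  98  97 101 100 103  93  89  46   1   3  -4]
[  0  98 101  98 101 103 103 101  56  11   2  -3]
[ -2 100 103 102  97 101  99  99  65  21   0  -1]
[  5 103 105  98 100  99 101  99  74  30  -4   1]
[  3 103 103 104 100  95 100 100  81  35  -3   3]
[ -1  99 102  93  79  71  66  47  40  23   2   0]
cup [417. 352.   5.] [[420. 330.  90.]]
tumbler [ 646. -433.    3.] [[ 634. -402.   90.]]
jar [ 411. -335.   97.] [[ 411. -337.   90.]]
steel [631.  93.  57.] [[632.  93.  54.]]
alu [ 666. -105.   54.] [[ 666. -105.   54.]]
```

View pics/c1.png

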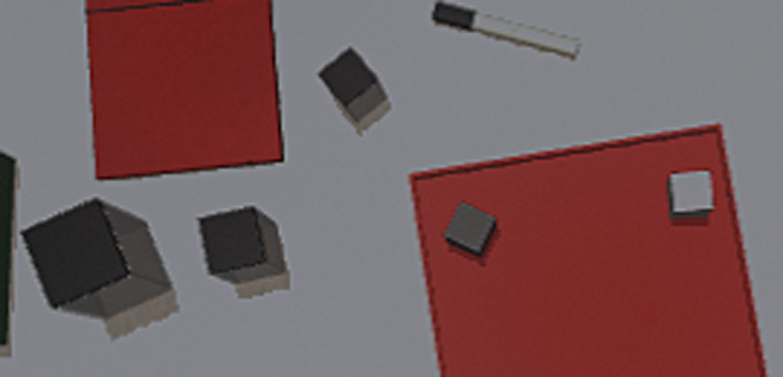

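The crop confirms the medium sleeve, with cap corners near crop (199,218), (255,207), (270,263), (211,275). Next I refine its centre and yaw from those.

```bash
python3 - <<'E'
from h import *
z=np.load('top.npz');p,d=z['p'],z['d']
g=p[210:260,180:225].max(2)
# cap darker: refine by depth>88 & dark
vv,uu=np.mgrid[210:260,180:225]
o,r=ray('top',np.c_[uu.ravel(),vv.ravel()]);Z=(o+r*d[vv,uu].ravel()[:,None])[:,2].reshape(g.shape)
for m in ((g<48),(g<58)&(Z>85),(Z>85)):
    m=cv2.morphologyEx(m.astype(np.uint8),cv2.MORPH_OPEN,np.ones((3,3)))
    k=max(cv2.findContours(m,cv2.RETR_EXTERNAL,cv2.CHAIN_APPROX_NONE)[0],key=cv2.contourArea).reshape(-1,2)+[180,210]
    P=onz('top',k,100)[:,:2].astype(np.float32);print([np.round(q,1) for q in cv2.minAreaRect(P)])
c=np.array([[199,218],[255,207],[270,263],[211,275]])/2.9+[120,150]-.33
P=onz('top',c,100)[:,:2];print(P.round(1),P.mean(0))
e=np.roll(P,-1,0)-P;print(np.degrees(np.arctan2(e[:,1],e[:,0])),np.linalg.norm(e,axis=1))
E
python3 -m jog '[[[0,0,0,0,0,0,1]]]' 110
```

```text
[array([616.9, 301.6]), array([49.9, 49. ]), np.float64(11.2)]
[array([617.5, 301. ]), array([50.5, 50.7]), np.float64(12.4)]
[array([617. , 302.3]), array([52.6, 53.2]), np.float64(12.9)]
[[637.1 331.8]
 [646.7 282.6]
 [597.2 268.3]
 [586.9 319.8]] [616.97662309 300.63096749]
[ -79.01900028 -163.82516199  101.38285684   13.43271927] [50.15028983 51.46979955 52.60039653 51.67469553]
time: 0.22
tool_pos: [243.4, -548.1, 230.7]
tcp_rot: [-179.9, -0.0, 23.9]
ft_force: [-0.4, 0.3, -1.1]
finger_gap: 85.6
```

```bash
cat > plan.py <<'E'
import sys,numpy as np
from h import telemetry
from scipy.spatial.transform import Rotation as R
# plan x y z yaw n : prints rows; levels the tool too
x,y,z,yaw=map(float,sys.argv[1:5]);n=int(sys.argv[5]);claw=sys.argv[6]
s=telemetry.sense();p=np.array(s['tool_pos']);r=R.from_euler('xyz',s['tcp_rot'],degrees=True)
t=np.array([x,y,z]);rt=R.from_euler('xyz',[180,0,yaw],degrees=True);out=[]
for i in range(n):
    k=n-i
    d=np.round(r.inv().apply((t-p)/k)/50,3);w=np.round((r.inv()*rt).as_rotvec()/k/2/np.pi,4)
    p=p+r.apply(d*50);r=r*R.from_rotvec(w*2*np.pi)
    out.append('['+','.join('%g'%v for v in [*d,*w])+','+claw+']')
for i in range(0,n,12): print('[['+','.join(out[i:i+12])+']]')
E
python3 - <<'E'
from h import *
c=np.array([[23,235],[97,199],[130,272],[55,308]])/2.9+[120,150]-.33
print(onz('top',c,140).round())
E
python3 plan.py 617 301.5 160 102.4 22 1
```

```text
[[617. 473. 140.]
 [648. 410. 140.]
 [585. 379. 140.]
 [555. 442. 140.]]
[[[0.624,-0.568,0.065,-0,-0,-0.0099,1],[0.658,-0.528,0.065,-0,-0,-0.0099,1],[0.689,-0.486,0.065,-0,-0,-0.0099,1],[0.718,-0.442,0.065,-0,-0,-0.0099,1],[0.745,-0.397,0.065,-0,-0,-0.0099,1],[0.768,-0.35,0.065,-0,-0,-0.0099,1],[0.788,-0.302,0.065,-0,-0,-0.0099,1],[0.805,-0.252,0.065,-0,-0,-0.0099,1],[0.819,-0.201,0.065,-0,-0,-0.0099,1],[0.83,-0.15,0.065,-0,-0,-0.0099,1],[0.838,-0.098,0.065,-0,-0,-0.0099,1],[0.843,-0.046,0.065,-0,-0,-0.0099,1]]]
[[[0.844,0.007,0.065,-0,-0,-0.0099,1],[0.842,0.059,0.065,-0,-0,-0.0099,1],[0.836,0.111,0.065,-0,-0,-0.0099,1],[0.828,0.163,0.065,-0,-0,-0.0099,1],[0.816,0.214,0.065,-0,-0,-0.0099,1],[0.801,0.264,0.065,-0,-0,-0.0099,1],[0.783,0.314,0.064,-0,-0,-0.0099,1],[0.763,0.362,0.065,-0,-0.0001,-0.01,1],[0.738,0.409,0.064,-0,-0,-0.0099,1],[0.711,0.454,0.064,-0,-0.0001,-0.01,1]]]
```

```bash
python3 -m jog '[[[0.62,-0.57,0.06,0,0,-0.0099,1],[0.66,-0.53,0.06,0,0,-0.0099,1],[0.69,-0.49,0.06,0,0,-0.0099,1],[0.72,-0.44,0.06,0,0,-0.0099,1],[0.745,-0.4,0.06,0,0,-0.0099,1],[0.77,-0.35,0.06,0,0,-0.0099,1],[0.79,-0.3,0.06,0,0,-0.0099,1],[0.8,-0.25,0.06,0,0,-0.0099,1],[0.82,-0.2,0.06,0,0,-0.0099,1],[0.83,-0.15,0.06,0,0,-0.0099,1],[0.84,-0.1,0.06,0,0,-0.0099,1],[0.84,-0.05,0.06,0,0,-0.0099,1]]]'
python3 -m jog '[[[0.84,0.01,0.06,0,0,-0.0099,1],[0.84,0.06,0.06,0,0,-0.0099,1],[0.83,0.11,0.06,0,0,-0.0099,1],[0.82,0.16,0.06,0,0,-0.0099,1],[0.81,0.21,0.06,0,0,-0.0099,1],[0.8,0.26,0.06,0,0,-0.0099,1],[0.78,0.31,0.06,0,0,-0.0099,1],[0.76,0.36,0.06,0,0,-0.0099,1],[0.74,0.41,0.06,0,0,-0.0099,1],[0.71,0.45,0.06,0,0,-0.0099,1],[0,0,0,0,0,0,1]]]'
python3 plan.py 617 301.5 160 102.4 1 1
python3 plan.py 617 301.5 59 102.4 5 1
python3 - <<'E'
from h import *
p,d=snap('side')
cv2.imwrite('pics/s1.png',cv2.resize(cv2.cvtColor(p[180:420,180:400],cv2.COLOR_RGB2BGR),None,fx=2.4,fy=2.4))
E
```

```text
time: 1.72
tool_pos: [447.4, -83.3, 195.3]
tcp_rot: [180.0, 0.0, 66.8]
ft_force: [-0.2, -1.1, 0.5]
finger_gap: 85.1
time: 3.1
tool_pos: [615.4, 302.4, 163.6]
tcp_rot: [-179.9, -0.0, 102.5]
ft_force: [0.2, -1.3, -0.8]
finger_gap: 85.4
[[[-0.024,0.028,0.073,-0.0003,-0,0.0004,1]]]
[[[-0.005,0.006,0.419,-0.0001,-0,0.0001,1],[-0.005,0.006,0.418,-0,-0,0.0001,1],[-0.005,0.006,0.419,-0.0001,-0,0.0001,1],[-0.005,0.006,0.418,-0,-0,0,1],[-0.005,0.006,0.419,-0.0001,-0,0.0001,1]]]
```

View pics/s1.png

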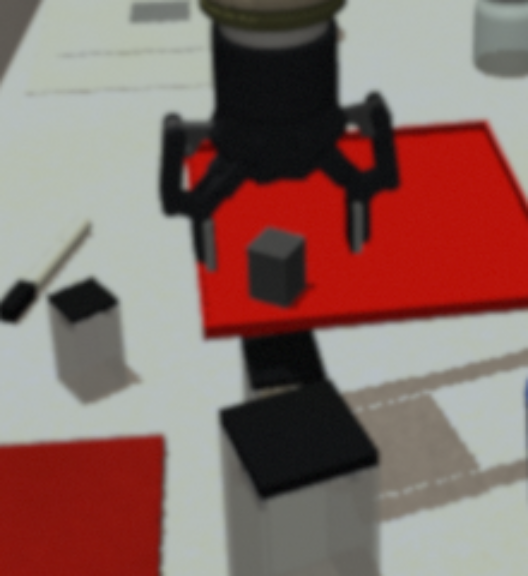

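In crop s1 the open fingers, tips near (207,268) and (357,250), straddle the medium cap at about (283,358). I descend and grip.

```bash
python3 -m jog '[[[-0.005,0.006,0.41,0,0,0,1],[-0.005,0.006,0.41,0,0,0,1],[-0.005,0.006,0.41,0,0,0,1],[-0.005,0.006,0.41,0,0,0,1],[-0.005,0.006,0.41,0,0,0,1],[0,0,0,0,0,0,0.8],[0,0,0,0,0,0,0.6],[0,0,0,0,0,0,0.3],[0,0,0,0,0,0,0],[0,0,0,0,0,0,0],[0,0,0,0,0,0,0]]]' 110
python3 - <<'E'
from h import *
p,d=snap('side')
cv2.imwrite('pics/s2.png',cv2.resize(cv2.cvtColor(p[230:390,220:400],cv2.COLOR_RGB2BGR),None,fx=2.6,fy=2.6))
E
```

```text
time: 4.53
tool_pos: [618.2, 299.3, 64.0]
tcp_rot: [179.9, -0.0, 102.3]
ft_force: [0.4, 1.6, 5.8]
finger_gap: 49.0
```

View pics/s2.png

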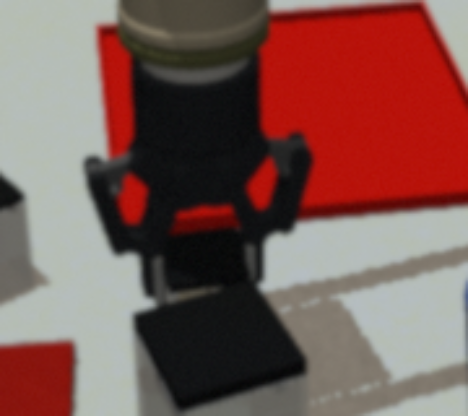

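Gripped (gap 49 mm). Now a smooth lift, then the transfer to the bare near half of the tray.

```bash
python3 -m jog '[[[0,0,-0.15,0,0,0,0],[0,0,-0.3,0,0,0,0],[0,0,-0.4,0,0,0,0],[0,0,-0.35,0,0,0,0],[0,0,-0.2,0,0,0,0],[0,0,-0.1,0,0,0,0]]]' 110
python3 plan.py 527 -21 139 102.4 1 0
python3 - <<'E'
from h import *
print(telemetry.sense())
E
```

```text
time: 5.32
tool_pos: [617.9, 299.2, 139.1]
tcp_rot: [179.9, -0.0, 102.3]
ft_force: [-0.4, 0.2, -5.6]
finger_gap: 48.8
[[[-5.867,-3.145,-0.004,0.0002,-0,-0.0002,0]]]
{'time': 5.325, 'joint_pos': array([2.15607532e+01, 2.37139665e+01, 7.57928279e+01, 3.17821344e-04,
       8.04094507e+01, 9.21481257e+00]), 'qd': array([-2.84495615e-03, -9.36963396e-01, -1.08237306e+00,  7.68532598e-02,
        3.42925037e+00, -1.62291139e-02]), 'joint_efforts': array([ 1.33722631e-02, -7.42079687e+01, -5.21086621e+01,  2.49889365e-02,
       -3.82138195e-02, -3.40922008e-05]), 'tool_pos': array([617.88140914, 299.20132737, 139.07922246]), 'tcp_rot': array([ 1.79917376e+02, -1.37216126e-02,  1.02345898e+02]), 'ft_force': array([-0.35316175,  0.15512193, -5.62458324]), 'wrist_torque': array([-0.02710895, -0.06137285, -0.01733983]), 'finger_gap': 48.84393785925597}
```

```bash
python3 -m jog '[[[-0.2,-0.11,0,0,0,0,0],[-0.4,-0.21,0,0,0,0,0],[-0.6,-0.32,0,0,0,0,0],[-0.7,-0.375,0,0,0,0,0],[-0.7,-0.375,0,0,0,0,0],[-0.7,-0.375,0,0,0,0,0],[-0.7,-0.375,0,0,0,0,0],[-0.6,-0.32,0,0,0,0,0],[-0.5,-0.27,0,0,0,0,0],[-0.37,-0.2,0,0,0,0,0],[-0.25,-0.13,0,0,0,0,0],[-0.15,-0.08,0,0,0,0,0]]]'
python3 -m jog '[[[0,0,0.15,0,0,0,0],[0,0,0.3,0,0,0,0],[0,0,0.25,0,0,0,0],[0,0,0.1,0,0,0,0],[0,0,0,0,0,0,0]]]'
python3 - <<'E'
from h import *
p,d=snap('side')
cv2.imwrite('pics/s3.png',cv2.resize(cv2.cvtColor(p[150:330,240:420],cv2.COLOR_RGB2BGR),None,fx=3,fy=3))
E
```

```text
time: 6.82
tool_pos: [526.2, -21.9, 137.4]
tcp_rot: [-180.0, -0.0, 102.3]
ft_force: [1.0, -0.7, -6.0]
finger_gap: 48.9
time: 7.45
tool_pos: [526.3, -20.9, 97.0]
tcp_rot: [-179.9, -0.0, 102.4]
ft_force: [-1.3, 0.4, -4.9]
finger_gap: 48.5
```

View pics/s3.png

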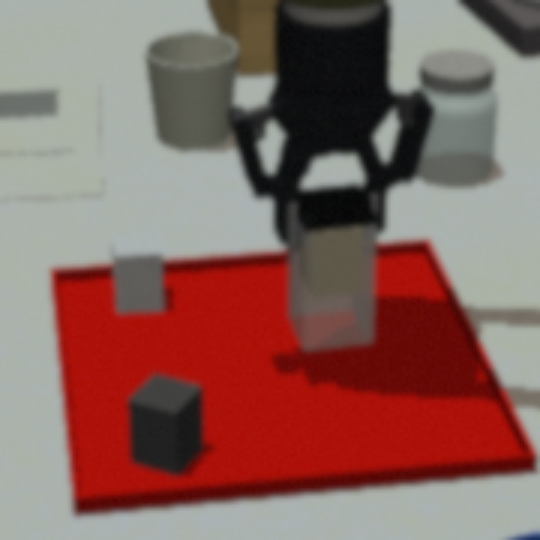

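The brass block is visible inside the sleeve (crop 337,262), still up under the cap, and the mouth (crop 335,348) is above bare floor. First rap: moderate, to read the force.

```bash
python3 -m jog '[[[0,0,0.64,0,0,0,0]]]'; python3 -m jog '[[[0,0,0,0,0,0,0]]]'; python3 -m jog '[[[0,0,-0.2,0,0,0,0],[0,0,-0.3,0,0,0,0],[0,0,-0.14,0,0,0,0],[0,0,0,0,0,0,0]]]'
cat > blk.py <<'E'
from h import *
p,d=snap('side')
hsv=cv2.cvtColor(p,cv2.COLOR_RGB2HSV)
T=telemetry.sense()['tool_pos'];c=proj('side',[T]).ravel().astype(int)
x0=c[0]-30
s=p[c[1]-20:c[1]+70,x0:x0+60].astype(int)
b=(s[...,1]>s[...,2]+12)&(s[...,0]-s[...,1]<45)&(s[...,0]>60)
n=b.sum(1);r=np.where(n>=9)[0]
print('tcp px',c,'z',T[2].round(1),'brass rows',r.min()+c[1]-20,r.max()+c[1]-20,'n',b.sum())
# depth-free estimate: world z of the bottom row at face nearest camera
uv=[c[0],r.max()+c[1]-20];o,q=ray('side',[uv]);t=(T[1]+20-o[1])/q[0,1];print('block bottom z',(o+q[0]*t)[2].round(1))
E
python3 blk.py
```

```text
time: 7.62
tool_pos: [530.5, -21.7, 69.3]
tcp_rot: [179.6, 0.2, 102.4]
ft_force: [0.8, 0.7, -5.9]
finger_gap: 48.5
time: 7.75
tool_pos: [528.5, -21.4, 66.8]
tcp_rot: [179.8, 0.1, 102.3]
ft_force: [-0.2, 0.6, -5.6]
finger_gap: 49.3
time: 8.25
tool_pos: [527.8, -21.4, 99.3]
tcp_rot: [179.9, 0.1, 102.3]
ft_force: [-1.0, 0.2, -5.9]
finger_gap: 48.5
tcp px [349 231] z 98.4 brass rows 225 246 n 361
block bottom z 75.2
```

```bash
python3 -m jog '[[[0,0,0.78,0,0,0,0]]]'; python3 -m jog '[[[0,0,0,0,0,0,0]]]'; python3 -m jog '[[[0,0,-0.3,0,0,0,0],[0,0,-0.38,0,0,0,0],[0,0,-0.1,0,0,0,0],[0,0,0,0,0,0,0]]]'
python3 blk.py
```

```text
time: 8.43
tool_pos: [531.2, -21.8, 62.9]
tcp_rot: [179.5, 0.2, 102.3]
ft_force: [-15.6, 3.5, 110.5]
finger_gap: 48.9
time: 8.55
tool_pos: [529.5, -21.7, 60.4]
tcp_rot: [179.7, 0.1, 102.3]
ft_force: [3.2, -0.9, 0.8]
finger_gap: 48.6
time: 9.05
tool_pos: [527.3, -21.3, 98.6]
tcp_rot: [179.9, 0.0, 102.3]
ft_force: [0.1, -0.1, -6.5]
finger_gap: 48.8
tcp px [349 231] z 97.9 brass rows 223 245 n 391
block bottom z 77.6
```

```bash
python3 - <<'E'
from h import *
p=np.load('side.npz')['p']
cv2.imwrite('pics/s4.png',cv2.resize(cv2.cvtColor(p[190:280,310:400],cv2.COLOR_RGB2BGR),None,fx=6,fy=6))
E
```

```text
(no output)
```

View pics/s4.png

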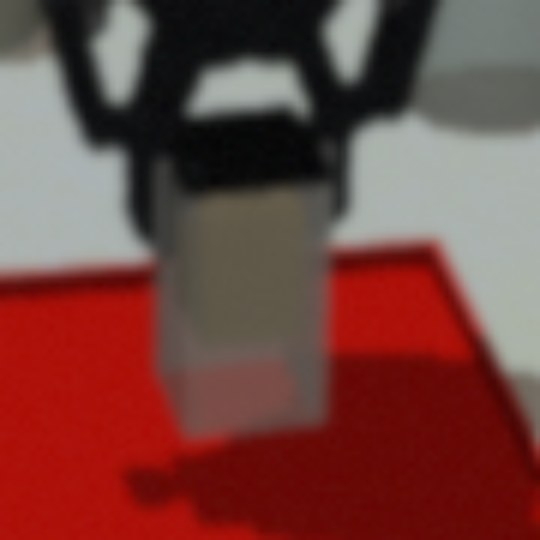

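Block bottom at crop y≈343 against mouth y≈432: the gap shrank from 16.3 px to 14.8 px, so the block slipped about 3–4 mm. The sleeve slid up about 6 mm in the pads. The wrist peaked near 110 N, so I lower the grip to cap that force, and rap again.

```bash
cat > gap.py <<'E'
from h import *
import sys
p,d=snap('side')
T=telemetry.sense()['tool_pos'];c=proj('side',[T]).ravel().astype(int)
s=p[c[1]-30:c[1]+60,c[0]-8:c[0]+8].astype(float).mean(1)
for i in range(0,90): 
    if 20<i<78: print(i+c[1]-30,s[i].round().astype(int).tolist(),end='  ' if i%4 else '\n')
print()
E
python3 -m jog '[[[0,0,0,0,0,0,0],[0,0,0.84,0,0,0,0]]]' 90;  python3 -m jog '[[[0,0,-0.3,0,0,0,0],[0,0,-0.4,0,0,0,0],[0,0,-0.14,0,0,0,0],[0,0,0,0,0,0,0]]]'
python3 gap.py
```

```text
time: 9.35
tool_pos: [530.6, -21.7, 58.9]
tcp_rot: [179.5, 0.2, 102.3]
ft_force: [11.6, 6.0, 111.5]
finger_gap: 49.2
time: 9.85
tool_pos: [527.7, -21.4, 99.1]
tcp_rot: [179.9, 0.0, 102.3]
ft_force: [0.0, -0.1, -1.5]
finger_gap: 49.0
222 [98, 98, 94]  223 [102, 101, 97]  224 [102, 102, 98]  225 [103, 102, 98]
226 [104, 104, 99]  227 [104, 104, 100]  228 [104, 104, 100]  229 [104, 104, 100]
230 [104, 104, 99]  231 [104, 101, 97]  232 [103, 97, 92]  233 [101, 92, 88]
234 [99, 90, 86]  235 [99, 90, 86]  236 [100, 90, 86]  237 [103, 90, 86]
238 [104, 91, 86]  239 [104, 90, 86]  240 [105, 91, 87]  241 [105, 91, 86]
242 [104, 91, 86]  243 [104, 90, 86]  244 [105, 91, 86]  245 [104, 90, 85]
246 [103, 90, 82]  247 [101, 89, 78]  248 [99, 89, 75]  249 [98, 89, 74]
250 [98, 90, 74]  251 [98, 89, 73]  252 [98, 90, 74]  253 [98, 89, 73]
254 [97, 89, 73]  255 [96, 88, 73]  256 [94, 86, 72]  257 [93, 85, 71]
258 [91, 82, 67]  259 [87, 76, 56]  260 [82, 66, 40]  261 [77, 59, 25]
262 [76, 56, 20]  263 [76, 56, 19]  264 [76, 56, 20]  265 [76, 56, 20]
266 [76, 56, 19]  267 [76, 56, 19]  268 [76, 56, 19]  269 [76, 57, 19]
270 [76, 56, 19]  271 [77, 56, 19]  272 [79, 56, 19]  273 [81, 56, 18]
274 [87, 51, 17]  275 [96, 40, 14]  276 [111, 25, 9]  277 [130, 15, 7]
278 [149, 14, 8]
```

Weight reads −1.5 N (sleeve only): the block looks to be out. A picture to confirm, before moving.

```bash
python3 - <<'E'
from h import *
p=np.load('side.npz')['p']
cv2.imwrite('pics/s5.png',cv2.resize(cv2.cvtColor(p[180:320,250:420],cv2.COLOR_RGB2BGR),None,fx=3.5,fy=3.5))
E
```

```text
(no output)
```

View pics/s5.png

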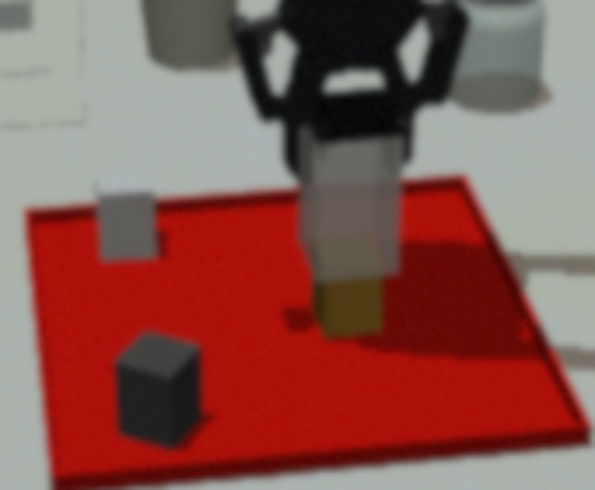

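The brass block stands on the tray (crop 350,305), with the sleeve mouth still overlapping its top at y≈275. I lift straight up, then carry.

```bash
python3 -m jog '[[[0,0,-0.06,0,0,0,0],[0,0,-0.12,0,0,0,0],[0,0,-0.2,0,0,0,0],[0,0,-0.3,0,0,0,0],[0,0,-0.3,0,0,0,0],[0,0,-0.2,0,0,0,0],[0,0,-0.06,0,0,0,0],[0,0,0,0,0,0,0]]]'
python3 plan.py 560 235 161 102.4 1 0
```

```text
time: 10.9
tool_pos: [526.8, -21.2, 159.8]
tcp_rot: [180.0, 0.0, 102.3]
ft_force: [0.1, -0.8, -2.0]
finger_gap: 48.7
[[[4.864,1.744,-0.023,0,0,-0.0001,0]]]
```

```bash
python3 -m jog '[[[0.2,0.07,0,0,0,0,0],[0.4,0.145,0,0,0,0,0],[0.6,0.215,0,0,0,0,0],[0.7,0.25,0,0,0,0,0],[0.7,0.25,0,0,0,0,0],[0.7,0.25,0,0,0,0,0],[0.6,0.215,0,0,0,0,0],[0.5,0.18,0,0,0,0,0],[0.3,0.11,0,0,0,0,0],[0.16,0.06,0,0,0,0,0]]]'
python3 -m jog '[[[0,0,0.2,0,0,0,0],[0,0,0.4,0,0,0,0],[0,0,0.5,0,0,0,0],[0,0,0.4,0,0,0,0],[0,0,0.25,0,0,0,0],[0,0,0.1,0,0,0,0],[0,0,0.05,0,0,0,0],[0,0,0,0,0,0,0]]]'
python3 - <<'E'
from h import *
p,d=snap('side');T=telemetry.sense()['tool_pos'];c=proj('side',[T]).ravel().astype(int);print(c)
cv2.imwrite('pics/s6.png',cv2.resize(cv2.cvtColor(p[c[1]-70:c[1]+90,c[0]-90:c[0]+90],cv2.COLOR_RGB2BGR),None,fx=3.3,fy=3.3))
E
```

```text
time: 12.15
tool_pos: [559.8, 235.6, 159.3]
tcp_rot: [-179.9, 0.0, 102.4]
ft_force: [0.2, 0.7, -1.6]
finger_gap: 48.7
time: 13.15
tool_pos: [560.6, 235.0, 65.5]
tcp_rot: [179.9, -0.0, 102.3]
ft_force: [-0.3, -0.4, -1.2]
finger_gap: 48.8
[333 319]
```

View pics/s6.png

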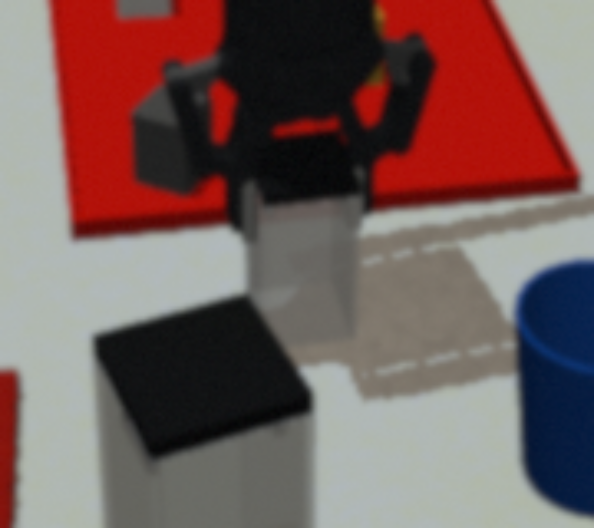

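The sleeve is empty, its mouth (crop 305,340) just above the bare table, clear of the tray, cup (565,390) and large sleeve. I lower slowly and watch the force.

```bash
for i in 1; do python3 -m jog '[[[0,0,0.06,0,0,0,0],[0,0,0.05,0,0,0,0],[0,0,0.03,0,0,0,0],[0,0,0,0,0,0,0]]]'; python3 -m jog '[[[0,0,0.03,0,0,0,0],[0,0,0,0,0,0,0]]]'; done
```

```text
time: 13.7
tool_pos: [559.9, 234.7, 57.5]
tcp_rot: [-180.0, 0.0, 102.3]
ft_force: [-1.1, -1.2, -1.1]
finger_gap: 48.7
time: 13.95
tool_pos: [560.0, 234.8, 56.1]
tcp_rot: [-180.0, 0.0, 102.3]
ft_force: [0.9, 0.5, -1.6]
finger_gap: 48.8
```

```bash
python3 -m jog '[[[0,0,0.03,0,0,0,0],[0,0,0,0,0,0,0]]]';python3 -m jog '[[[0,0,0.02,0,0,0,0],[0,0,0,0,0,0,0]]]' 25
```

```text
time: 14.2
tool_pos: [560.0, 234.8, 54.6]
tcp_rot: [-180.0, 0.0, 102.3]
ft_force: [-0.3, 0.4, -1.0]
finger_gap: 48.5
time: 14.45
tool_pos: [560.1, 234.8, 53.7]
tcp_rot: [-180.0, 0.0, 102.3]
ft_force: [-0.1, -0.0, -1.4]
finger_gap: 49.1
```

```bash
for k in 1; do python3 -m jog '[[[0,0,0.02,0,0,0,0],[0,0,0,0,0,0,0]]]'|sed -n '2p;4p';python3 -m jog '[[[0,0,0.02,0,0,0,0],[0,0,0,0,0,0,0]]]'|sed -n '2p;4p';python3 -m jog '[[[0,0,0.02,0,0,0,0],[0,0,0,0,0,0,0]]]'|sed -n '2p;4p'; done
```

```text
tool_pos: [560.0, 234.8, 52.7]
ft_force: [-0.7, -0.0, -1.1]
tool_pos: [560.1, 234.8, 51.8]
ft_force: [-0.4, 0.4, -1.6]
tool_pos: [560.2, 234.8, 51.6]
ft_force: [-3.8, -1.0, 5.2]
```

Contact: +5 N. I release and back off straight up.

```bash
python3 -m jog '[[[0,0,0,0,0,0,0.65],[0,0,0,0,0,0,0.8],[0,0,0,0,0,0,1],[0,0,0,0,0,0,1],[0,0,0,0,0,0,1],[0,0,-0.1,0,0,0,1],[0,0,-0.3,0,0,0,1],[0,0,-0.6,0,0,0,1],[0,0,-0.8,0,0,0,1],[0,0,-0.8,0,0,0,1],[0,0,-0.5,0,0,0,1],[0,0,0,0,0,0,1]]]'
python3 -m jog '[[[-0.5,0,-0.4,0,0,0,1],[-0.8,0,-0.4,0,0,0,1],[-0.8,0.4,-0.2,0,0,0,1],[-0.8,0.8,0,0,0,0,1],[-0.8,0.8,0,0,0,0,1],[-0.8,0.8,0,0,0,0,1],[-0.8,0.8,0,0,0,0,1],[-0.5,0.5,0,0,0,0,1],[0,0,0,0,0,0,1],[0,0,0,0,0,0,1]]]'
python3 - <<'E'
from h import *
p,d=snap('side');t,_=snap('top')
a=cv2.cvtColor(p[150:450,180:480],cv2.COLOR_RGB2BGR);b=cv2.cvtColor(t[140:340,120:500],cv2.COLOR_RGB2BGR)
a=cv2.resize(a,(400,400));b=cv2.resize(b,(400,210))
cv2.imwrite('pics/f.png',np.hstack([a,cv2.copyMakeBorder(b,0,190,0,0,cv2.BORDER_CONSTANT)]))
E
```

```text
time: 16.7
tool_pos: [562.0, 235.4, 210.2]
tcp_rot: [179.6, -0.0, 102.3]
ft_force: [-0.1, 0.6, -1.5]
finger_gap: 85.1
time: 17.95
tool_pos: [821.8, -4.3, 254.3]
tcp_rot: [-179.9, -0.1, 102.4]
ft_force: [-0.2, 0.1, 0.4]
finger_gap: 85.3
```

View pics/f.png

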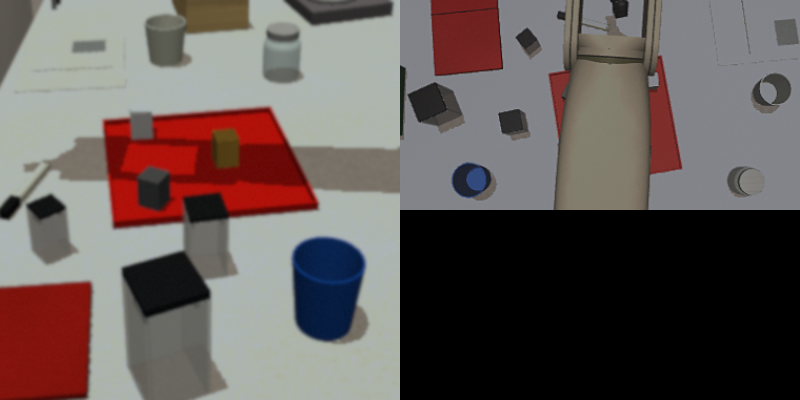

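The left half shows the brass block upright on the tray (225,148), with the steel and aluminium blocks unmoved. The empty sleeve stands on the table (206,235), clear of the tray. The jar and both cups are in place and the arm touches nothing.

```bash
python3 -c "
from bench import job
print(job.hand_in())"
```

```text
the job is handed in; nothing more can be done
None
```

The job is done and handed in at about 18 s of the 51 s allowed. I gripped the middle-sized sleeve and carried it to the bare part of the tray. Of three raps, the first did not register contact and the third dropped the block. I then lifted the sleeve straight off and stood it mouth down on the table at about (560, 235) mm.

- **Block and sleeve:** the last side picture shows the brass block upright on the tray and the sleeve empty and standing clear. The wrist reading fell from −5.6 N to −1.5 N after the third rap, which matches the sleeve's weight alone.
- **Bystanders:** by eye, the two other blocks, the jar and the cups look unmoved in the side picture. In the last top view the arm hid most of the tray, so that view did not confirm the blocks there.
- **Wrist force:** I read about 110 N at the ends of the second and third raps, close to the 120 N limit. Lowering the grip to 90 N did not reduce it, and force between readings was not seen.
- **Slip in the grip:** the sleeve slid up about 12 mm in the fingers over the raps. I therefore found the table by contact, at +5 N, before letting go.

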